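# Load the glaze mill and hold its lid at the run position

## Task

On the potter's bench, a round porcelain grinding cylinder and a square kiln prop have got mixed up: drop the cylinder into the open bowl of the glaze mill and put the prop back in the wooden tray with the other kiln props. Then fit the bayonet lid into the mill, its two pins down through the two notches until it sits flush, and turn it clockwise (seen from above) against the spring to the wide middle rib, half-way to the lock, without letting it click into the lock. The mill runs only while the lid is held there, so finish still gripping the lid at that half-way position; leave the other things on the bench where they are.

Things in the scene. Friction and masses are not known exactly. Their poses are not given: they have to be found in the camera images.
- mill: The glaze mill, fixed to the bench: a round grey housing 132 mm across and 56 mm high; on it an aluminium collar 104 mm across, its flat top 85 mm above the bench. Origin at the centre of its underside, axes as the mouth's.
- mill_mouth (a point): Centre of the mill's mouth, level with the collar's top; z up. The mouth is 66 mm across; the bowl under it 70 mm across, its floor 65 mm below the mouth. Two bayonet notches, each 15 mm wide, widen the mouth to 41 mm from its centre, along this frame's +x and -x. The collar's ledge is 11 mm thick; under it runs a groove 18 mm high for the lid's pins.
- run_rib (a point): Top of the wide (8 mm) black rib on the housing's shoulder, 57 mm from the axis, 15 mm below the mouth: half-way (run), 0.65 rad clockwise from the notch. Thin ribs mark the notch (0 rad) and the lock (1.3 rad); a second set of three lies opposite. The ends of the lid's bar point at the ribs.
- ring (a joint): Sprung run ring hidden in the groove, pushed round by the lid's pins. 0 at rest, grows (rad) as the lid is turned clockwise, trailing the lid's angle from the notch by about 0.1 rad. It pushes the lid back with about 0.08 N m at 0 and 0.2 N m at 0.6 rad. A spring pawl is felt from about 1.0 rad of lid angle; the lid clicks past it into the lock at about 1.28 rad.
- lid_grip (a point): Centre of the black grip bar on the lid: 74 mm along this frame's x, 16 mm thick along y, 32 mm tall; this point is 22 mm above the lid's disc, 10 mm below the bar's top, 54 mm above the lid's underside. Pinch it across y. When the lid is seated this point is 31 mm above the mill's mouth; if the pins miss the notches it stops about 22 mm higher.
- lid: The same lid, 0.28 kg, standing on its plug, bar up: aluminium disc 100 mm across, 8 mm thick, over a plug 62 mm across, 24 mm deep, with two steel pins 10 mm thick along +x and -x (under the bar's ends), reaching 39 mm from the axis, centred 6 mm above the underside. Either way round fits. Origin: centre of the plug's underside.
- slug_mid (a point): Centre, half-way up, of the porcelain grinding cylinder: off-white, 24 mm in diameter and 30 mm tall, standing on end on the bench. About 34 g. Sturdy: it may be dropped into the bowl from the mouth, and may stand or lie there.
- prop_mid (a point): Centre, half-way up, of the loose kiln prop: off-white square post 26 x 26 x 50 mm, standing on end on the bench, its sides along this frame's x and y. About 60 g.
- tray: Open wooden tray, fixed to the bench: 160 mm along its x, 130 mm along y, 40 mm high, walls and floor 5 mm thick; origin at the centre of its underside. Three kiln props like the loose one are fixed in a row along its +x wall, filling it from 42 mm on the +x side of the origin.
- tray_free (a point): Middle of the free part of the tray's floor (25 mm to the -x side of the tray's centre, 5 mm above the bench). The free floor is about 100 mm along the tray's x and 120 mm along y.
- mug: Bystander to be left alone: a blue-glazed mug, 76 mm wide and 85 mm tall; origin about the middle of its underside.
- bisque_bowl: Bystander to be left alone: a small terracotta bowl, 100 mm wide and 45 mm tall; origin about the middle of its underside.
- spatula: Bystander to be left alone: a spatula lying flat; origin about the middle of its underside.
- brush: Bystander to be left alone: a brush lying flat; origin about the middle of its underside.
- glaze_jar: Bystander to be left alone: a closed white jar, 72 mm wide and 75 mm tall; origin about the middle of its underside.
- tumbler: Bystander to be left alone: an open steel tumbler, 74 mm wide and 120 mm tall; origin about the middle of its underside.
- sanding_block: Bystander to be left alone: a wooden block 75 x 50 x 25 mm; origin about the middle of its underside.
Things that resemble listed ones, but are neither listed nor needed, are in the scene too. Leave any green, red or yellow look-alike of the part that bears slug_mid alone.

How it is judged:
By the outcome, as a careful person would: the job done as asked, in the order asked, and still so for the second after the job is handed in, while the arm keeps its last pose, push and grip.
It also fails if it takes over 61 s, if anything falls off the work surface, if the arm or the gripper's body presses on something with over 40 N, if the wrist force passes 120 N, or if a joint passes its speed limit or range.

## Robot

A 7-joint arm with a two-finger parallel gripper is mounted at the origin on the work surface. World frame = base frame: x ahead of the robot, y to its left, z up, the work surface at z = 0. Lengths are in m, angles in rad, forces in N, time in s.
With the tool pointing down it reaches from about 0.35 to 0.9 m from the base axis. Payload 19.9 kg.
Tool frame: the origin (TCP) lies midway between the tips of the shut fingers; the grasp point (between the pads) lies 19 mm behind it; z points along the fingers, y is the line along which they close (so a half turn about z gives the same grasp; the last joint's range is limited). The gripper opens to 94 mm and grips with 3 to 60 N. Pads are 16 mm wide; open, the fingers measure 119 mm over their backs; the gripper's body (75 mm by 177 mm) begins 78 mm behind the grasp point.
Start: joints at [1.296, 0.417, -0.01, 1.614, 0.005, 1.111, -0.053], TCP at [0.144, -0.608, 0.205] pointing down, gripper open.
Joint ranges: [-2.81, 2.81], [-0.39, 2.02], [-1.27, 1.25], [0.06, 2.57], [-1.19, 4.33], [0.19, 2], [-2.82, 2.82]. Speed limits (rad/s): [1.89, 1.89, 2.39, 2.39, 3.01, 3.01, 3.01].

## Interface

Orientations are given as a unit quaternion [w, x, y, z].
In Python, from workcell import r gives the robot as it stands. Calls block until the motion is done:
- r.move_to(position, orientation): joint-space move of the TCP to a pose.
- r.line_to(position, ori=None, velocity=0.15, force_limit=None): straight line of the TCP; ori=None keeps the orientation; velocity is the mean speed in m/s. With force_limit (N) it stops when the force on the tool has changed by that much, and returns True; else False.
- r.move_joints(angles): joint-space move.
- r.gripper_to(opening): finger opening in m; the grip force is fixed at half the most; returns when the fingers have stopped.
- r.hold(seconds).
- r.ik(position, orientation): joint angles nearest the present ones, or None.
- r.read_camera(name): name is "side" or "top" or "wrist"; returns the picture (384x512x3 uint8, red, green, blue); there is no depth.
- r.camera_model(name): a dict with "fov_y" (degrees; the focal length in pixels is half the picture's height over the tangent of half this angle, whatever the lens; pixels are square), "cx", "cy" (the principal point, pixels), "rvec" (rotation vector, rad) and "tvec" (3), from world to camera coordinates, as OpenCV has them. Camera axes: x right, y down, z forward; pixel columns grow to the right and rows downward; lengths in m; the calibration is good to about 2 mm. A picture is of the moment at which its call begins: read the wrist's pose just before it. camera_model takes no time and is no camera call; for the wrist camera it gives the pose at the moment of the call.
A pose or a line that the arm cannot do raises r.MotionError and nothing moves.
- r.close_job(): hands the job in; it is judged then, once.
Readings, each from a call of its own:
- r.read_time(): time.
- r.read_joint_positions(): joint angles.
- r.read_joint_velocities(): joint speeds.
- r.read_joint_torque(): joint torques, N m.
- r.read_ee_pos(): TCP position.
- r.read_eef_rot(): TCP orientation.
- r.read_wrist_force(): force on the tool from outside, world axes, zero at the start.
- r.read_torque(): the same for the moment, N m.
- r.read_finger_gap(): finger opening in m.
- r.read_grip_force(): force on a finger pad.
Only numpy, scipy, OpenCV 4.12 (cv2) and the standard library are available. Lean on these libraries where they do the work, as an engineer would, in place of code of your own. Each camera call takes 0.05 s, during which the arm holds its last target. There are 200 camera calls.

## Working session

There is one attempt and no reset: what is moved stays moved. The work goes in short steps, each a Python script; the robot and the scene stay as the last script left them, time stands still between calls to the robot, and variables do not carry over. Pictures are saved under pics/ and viewed, at most 10 in all, crops included, and the job is handed in when it is done.

```bash
ls; mkdir -p pics
python3 - <<'E'
from workcell import r
import cv2,numpy as np
print(r.read_time(),r.read_ee_pos(),r.read_eef_rot())
for n in("top","side","wrist"):
    m=r.camera_model(n);print(n,m)
    cv2.imwrite(f"pics/{n}0.png",cv2.cvtColor(r.read_camera(n),cv2.COLOR_RGB2BGR))
a=cv2.imread("pics/top0.png");cv2.imwrite("pics/top0b.png",cv2.resize(a,(800,600),interpolation=cv2.INTER_CUBIC))
a=cv2.imread("pics/side0.png");cv2.imwrite("pics/side0b.png",cv2.resize(a,(800,600),interpolation=cv2.INTER_CUBIC))
E
```

```text
pics
0.0 [ 0.14408129 -0.60779306  0.20483586] [-5.89155942e-04  9.93233133e-01  1.16136057e-01 -1.14696519e-04]
top {'fov_y': 53.57879638842711, 'cx': 259.5098087052262, 'cy': 191.40258871522096, 'rvec': array([ 2.18422764, -2.03232708,  0.20896054]), 'tvec': array([-0.02691269,  0.5496562 ,  1.0103935 ])}
side {'fov_y': 56.99966614566373, 'cx': 252.31313928424922, 'cy': 189.07303446983138, 'rvec': array([ 0.85784702, -2.43159912,  1.19818195]), 'tvec': array([0.44684348, 0.29176533, 0.55875287])}
wrist {'fov_y': 64.76019513373654, 'cx': 256.2494158189239, 'cy': 196.9273703141159, 'rvec': array([-2.28766203,  1.8091429 ,  0.24904243]), 'tvec': array([-0.62419794, -0.02805619,  0.39146575])}
```

View pics/top0b.png

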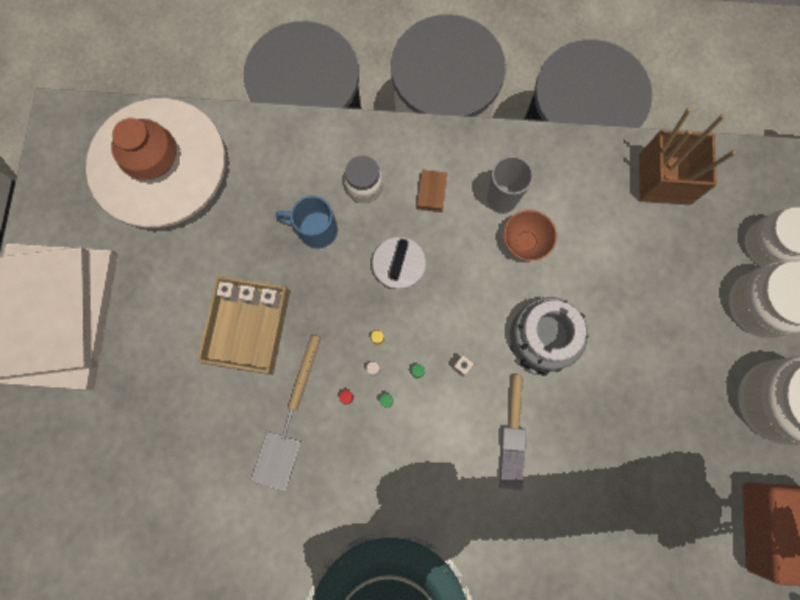

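View pics/side0b.png

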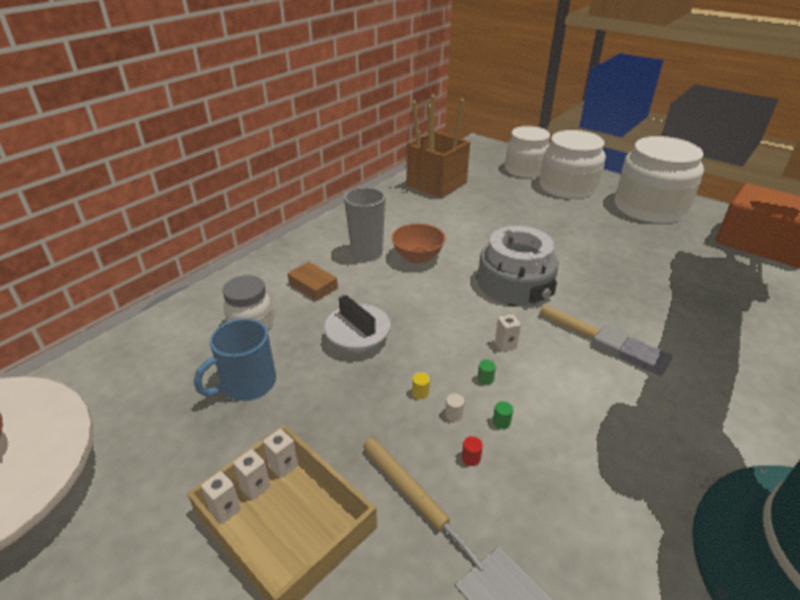

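The top view (800x600 scale) shows the slug at (372,367), prop (463,364), mill mouth (555,330), lid bar (399,259) and tray (244,326). The side view shows the slug top at (455,400), prop top (508,321), mouth (521,243) and bar (357,316). The look-alikes are yellow, red and two green.

```bash
cat > h.py <<'E'
import cv2,numpy as np
from workcell import r
from scipy.spatial.transform import Rotation as R
def P(m):
    f=192/np.tan(np.radians(m["fov_y"])/2)
    K=np.array([[f,0,m["cx"]],[0,f,m["cy"]],[0,0,1]])
    return K,R.from_rotvec(m["rvec"]).as_matrix(),np.array(m["tvec"])
def ray(m,uv):
    K,Q,t=P(m); d=Q.T@np.linalg.inv(K)@[uv[0],uv[1],1]; return -Q.T@t,d/np.linalg.norm(d)
def atz(m,uv,z):
    c,d=ray(m,uv); return c+d*(z-c[2])/d[2]
def tri(obs):
    A=np.zeros((3,3));b=np.zeros(3);rs=[ray(m,u) for m,u in obs]
    for c,d in rs: M=np.eye(3)-np.outer(d,d);A+=M;b+=M@c
    x=np.linalg.solve(A,b); return x,max(np.linalg.norm((np.eye(3)-np.outer(d,d))@(x-c)) for c,d in rs)
def proj(m,X):
    K,Q,t=P(m); p=K@(Q@np.asarray(X)+t); return p[:2]/p[2]
def s(u,k=.64,o=(0,0)): return (np.array(u)+.5)*k-.5+np.array(o)
def down(yaw): # tool z down; tool y (closing) axis at world angle yaw+90deg, tool x at yaw
    q=(R.from_euler('z',yaw)*R.from_euler('x',np.pi)).as_quat(); return np.array([q[3],q[0],q[1],q[2]])
def shot(name,fn):
    m=r.camera_model(name); a=cv2.cvtColor(r.read_camera(name),cv2.COLOR_RGB2BGR); cv2.imwrite(fn,a); return m,a
E
python3 - <<'E'
from h import *
T,S=r.camera_model("top"),r.camera_model("side")
for n,a,b in [("slugtop",(372,366),(455,400)),("prop",(463,364),(508,321)),("mouth",(555,330),(521,243)),("bar",(399,259),(357,315)),
 ("tray far L",(219,279),(191,494)),("tray far R",(287,287),(283,433)),("tray near R",(271,373),(375,514)),("tray nearL",(201,362),(284,598))]:
    print(n,*tri([(T,s(a)),(S,s(b))]))
E=None
print("bar ends",atz(T,s((404,241)),.086),atz(T,s((394,277)),.086))
# wrist cam vs TCP
m=r.camera_model("wrist");K,Q,t=P(m);print("cam",-Q.T@t,"axis",Q[2],"x",Q[0])
for p in [(.5,0,.3),(.35,-.2,.3),(.6,-.1,.3)]:
  for y in (-1.57,0,1.57): print(p,y,r.ik(p,down(y)))
E
```

```text
slugtop [0.42625014 0.06360883 0.03261284] 0.002861101761173683
prop [ 0.44099927 -0.09675256  0.05201839] 0.0012918703528511644
mouth [ 0.50783088 -0.24923412  0.08512826] 0.0010564177296404033
bar [0.62436544 0.02967508 0.05022979] 0.0018042614171362777
tray far L [0.56735175 0.35845512 0.03954516] 0.00023939010471577682
tray far R [0.56329556 0.23437411 0.02468302] 0.0012365340886059887
tray near R [0.40347637 0.2455779  0.02554877] 0.0004391539963587294
tray nearL [0.41153368 0.36909741 0.03685635] 0.00244678658632217
bar ends [0.64978403 0.0230373  0.086     ] [0.58264371 0.03578842 0.086     ]
cam [ 0.22051831 -0.58924668  0.38459004] axis [-0.26291885 -0.06246823 -0.96279354] x [ 2.30465994e-01 -9.73080359e-01  2.00207252e-04]
(0.5, 0, 0.3) -1.57 None
(0.5, 0, 0.3) 0 [ 0.61709562  0.16452287 -0.7561459   1.77467443  0.11873959  1.24884764
 -1.74079418]
(0.5, 0, 0.3) 1.57 [ 0.66404252  0.17312615 -0.81170859  1.77350247  0.13203139  1.25092417
 -0.18267455]
(0.35, -0.2, 0.3) -1.57 [ 0.6757526  -0.07685752 -0.21847701  1.98436251 -0.01764391  1.23231635
 -2.67703675]
(0.35, -0.2, 0.3) 0 [ 0.77275108 -0.07566706 -0.30937437  1.98178857 -0.02440556  1.23198491
 -1.09847655]
(0.35, -0.2, 0.3) 1.57 [ 0.98509411 -0.0755717  -0.50757267  1.97641867 -0.03892588  1.23148573
  0.49090012]
(0.6, -0.1, 0.3) -1.57 [-0.63739469  0.50117862  1.08471955  1.5630446  -0.45030805  1.35139357
 -2.64478173]
(0.6, -0.1, 0.3) 0 [ 0.47321822  0.35188135 -0.47209591  1.52522766  0.1632211   1.30374985
 -1.58797477]
(0.6, -0.1, 0.3) 1.57 [ 0.62409692  0.3891195  -0.68424016  1.52005468  0.25003968  1.32155371
 -0.08612677]
```

Run:
```python
from h import *
import json
o=[]
for i,(p,y) in enumerate([((.47,-.17,.28),1.2),((.47,-.02,.28),1.2)]):
    t=r.read_time(); r.move_to(p,down(y)); print(r.read_time()-t,r.read_ee_pos())
    m,a=shot("wrist",f"pics/w{i}.png"); o.append({k:np.array(v).tolist() for k,v in m.items()})
    for n,X in dict(slug=(.426,.063,.03),prop=(.441,-.097,.05),mouth=(.508,-.249,.085),bar=(.62,.03,.064)).items(): print(n,proj(m,X))
    cv2.imwrite(f"pics/w{i}b.png",cv2.resize(a,(800,600),interpolation=cv2.INTER_CUBIC))
json.dump(o,open("w.json","w"))
```

```text
1.9833000000000003 [ 0.46969049 -0.17116997  0.2797446 ]
slug [156.1361481   10.03095656]
prop [215.80404692 127.94377033]
mouth [305.29426111 220.65887911]
bar [316.51340517 -40.58476863]
0.6499999999999999 [ 0.47003539 -0.02032495  0.279986  ]
slug [204.8375103  124.84327559]
prop [256.93735802 227.4384117 ]
mouth [338.58889266 312.59997392]
bar [354.58908022  93.11079549]
```

View pics/w0b.png

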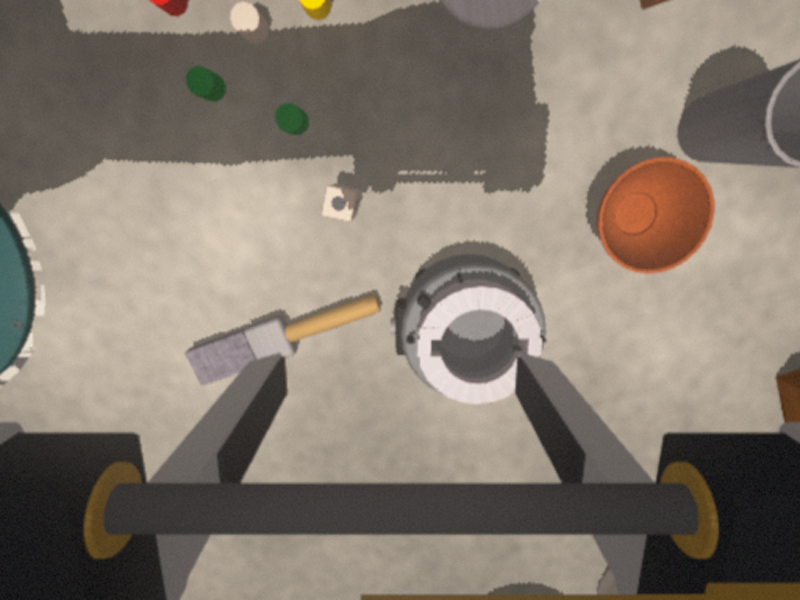

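View pics/w1b.png

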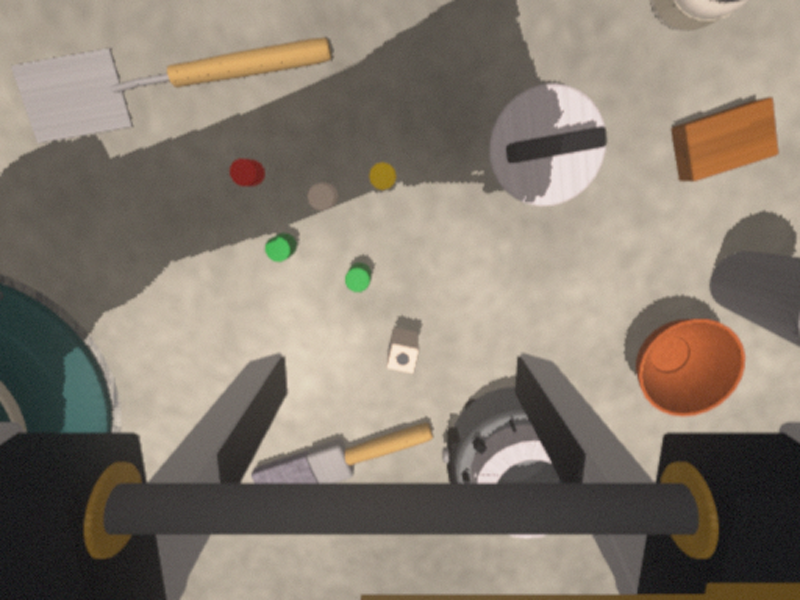

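w0b shows the mouth at (479,344) with notches along the image's horizontal, the prop at (339,204) and the slug at (244,17). w1b shows the slug at (322,194), the prop at (402,358), and the lid bar from (507,153) to (606,136). I'll rectify these views to the known planes and read world coordinates.

```bash
cat >> h.py <<'E'
def rect(m,a,c,z,w=400,h=300,mm=.5):
    # col -> world -y, row -> world -x (seen from above, x up)
    def px(u,v): return proj(m,(c[0]-(v-h/2)*mm/1e3,c[1]-(u-w/2)*mm/1e3,z))
    s4=np.float32([(0,0),(w,0),(w,h),(0,h)]); d4=np.float32([px(*p) for p in s4])
    return cv2.warpPerspective(a,cv2.getPerspectiveTransform(s4,d4),(w,h),flags=cv2.WARP_INVERSE_MAP|cv2.INTER_CUBIC)
E
python3 - <<'E'
from h import *
import json
W=json.load(open("w.json"));A=[cv2.imread(f"pics/w{i}.png") for i in(0,1)];T=r.camera_model("top")
for n,a,b in [("slugtop",(244,17),(322,194)),("prop",(339,204),(402,358))]: print(n,*tri([(W[0],s(a)),(W[1],s(b))]))
print("slug w+top",*tri([(W[1],s((322,194))),(T,s((372,366)))]))
print("bar",*tri([(W[1],s((556.5,144.5))),(T,s((399.5,258)))]))
def g(im):
    for k in range(0,400,50): cv2.line(im,(k,0),(k,299),(0,255,255) if k==200 else (90,160,90),1)
    for k in range(0,300,50): cv2.line(im,(0,k),(399,k),(0,255,255) if k==150 else (90,160,90),1)
    return im
q=[rect(W[0],A[0],(.508,-.249),.085),rect(W[1],A[1],(.615,.033),.064),rect(W[1],A[1],(.441,-.097),.05,mm=.25),rect(W[1],A[1],(.426,.063),.03,mm=.25)]
for i,k in enumerate(q): cv2.imwrite(f"pics/q{i}.png",k)
cv2.imwrite("pics/m1.png",np.vstack([np.hstack([g(k.copy()) for k in q[:2]]),np.hstack([g(k.copy()) for k in q[2:]])]))
E
```

```text
slugtop [0.42610215 0.06359516 0.02665627] 0.0011694084874015957
prop [ 0.4402315  -0.10037945  0.04694174] 0.0002854743673003448
slug w+top [0.42869621 0.06396697 0.03580181] 0.0005805350580822639
bar [0.62762612 0.02962922 0.04828801] 0.0008621940684722323
```

View pics/m1.png

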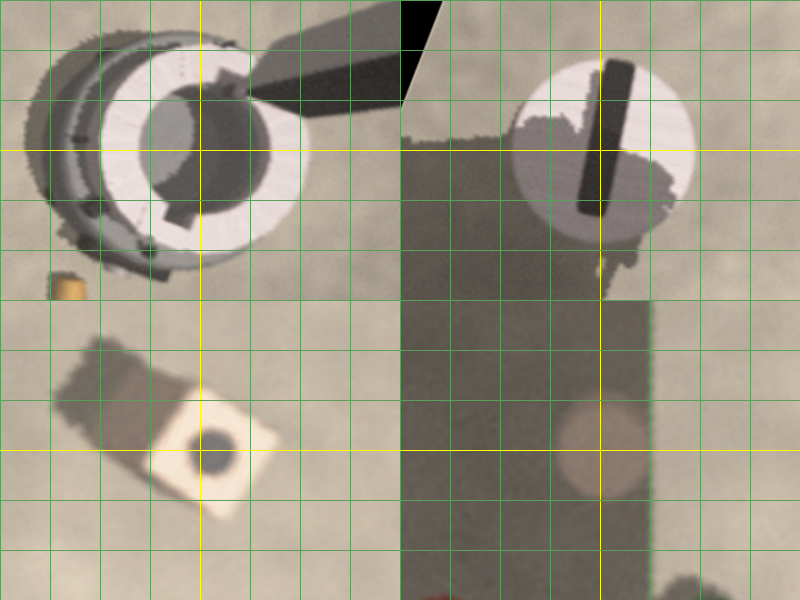

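Rectified positions:

| Thing | x, y (m) | Angle (rad) | Check |
|---|---|---|---|
| mill | (.509, -.2515) | notch axis about -0.37 | collar 105 mm across |
| prop | (.4405, -.1005) | sides about -0.60 | top measured at 47–52 mm |
| slug | (.4265, .062) | – | top measured at 27–36 mm |
| lid | about (.6235, .029) | bar about -0.17 | – |

Next is the slug.

```bash
cat >> h.py <<'E'
def look(c,yaw,z,fn,back=.05):
    r.move_to((c[0]-back*np.cos(yaw),c[1]-back*np.sin(yaw),z),down(yaw)); r.hold(.1); return shot("wrist",fn)
E
python3 - <<'E'
from h import *
import json
y=2.77
r.gripper_to(.045) if 0 else None
r.move_to((.4265,.0625,.10),down(y))
r.gripper_to(.048)
print("hit",r.line_to((.4265,.0625,.004),velocity=.15,force_limit=8),r.read_ee_pos())
r.gripper_to(0.0);print("gap",r.read_finger_gap(),r.read_grip_force())
r.line_to((.4265,.0625,.13),velocity=.3)
print("t",r.read_time(),r.read_finger_gap())
r.move_to((.509,-.2515,.15),down(y))
r.line_to((.509,-.2515,.092),velocity=.2)
print("before drop gap",r.read_finger_gap())
r.gripper_to(.05)
r.line_to((.509,-.2515,.15),velocity=.3)
m,a=look((.509,-.2515),y,.25,"pics/w2.png")
json.dump({k:np.array(v).tolist() for k,v in m.items()},open("w2.json","w"))
q=rect(m,a,(.509,-.2515),.085); cv2.imwrite("pics/m2.png",np.hstack([q,cv2.resize(a,(400,300))]))
print("t",r.read_time())
E
```

```text
hit False [0.42679708 0.06272736 0.00448881]
gap 0.023426412138598904 30.001580715179443
t 6.6917 0.023519540037182065
before drop gap 0.023425995230864693
t 9.9917
```

View pics/m2.png

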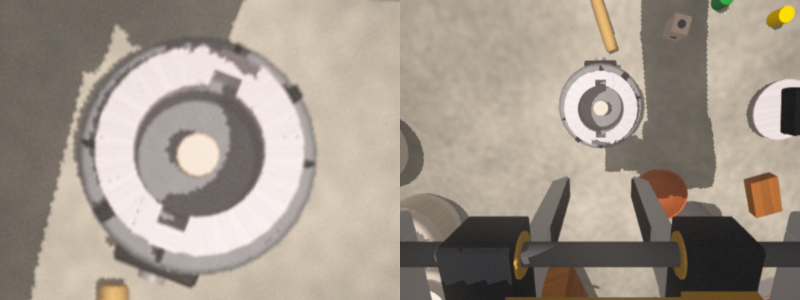

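The slug stands in the bowl. The mouth centre is at rectified (200,151.5), i.e. (.508, -.2515). The notches at (226,84) and (174,219) give -0.367, and the wide rib at (294,92) confirms clockwise at -0.64. Now the prop.

Run:
```python
from h import *
import json
T=r.camera_model("top")
C=np.array([atz(T,s(u),.04)[:2] for u in [(219,279),(287,287),(271,373),(201,362)]])
d=(C[0]+C[1]-C[2]-C[3])/2; c=C.mean(0); ang=np.arctan2(d[1],d[0]); free=c-.025*d/np.linalg.norm(d)
print("tray",c,ang,np.linalg.norm(d),np.linalg.norm(C[0]-C[1]),free)
assert abs(np.linalg.norm(d)-.16)<.012
y=2.54;p=(.4402,-.1003)
r.gripper_to(.052)
r.move_to((*p,.11),down(y))
print("hit",r.line_to((*p,.012),velocity=.15,force_limit=8))
r.gripper_to(0);print("gap",r.read_finger_gap())
r.line_to((*p,.15),velocity=.3)
yt=ang+np.pi/2
r.move_to((*free,.13),down(yt))
print("gap",r.read_finger_gap(),r.read_time())
print("hit",r.line_to((*free,.014),velocity=.1,force_limit=4),r.read_ee_pos())
r.gripper_to(.05)
r.line_to((*free,.15),velocity=.3)
L=(.6235,.029);y=2.97
m,a=look(L,y,.23,"pics/w3.png")
m2,a2=shot("side","pics/s3.png")
json.dump({k:np.array(v).tolist() for k,v in m.items()},open("w3.json","w"))
t=cv2.resize(a2[200:384,100:345],(400,300))
g=lambda z:rect(m,a,L,z)
cv2.imwrite("pics/m3.png",np.vstack([np.hstack([g(.064),g(.032)]),np.hstack([t,cv2.resize(a,(400,300))])]))
print("t",r.read_time())
```

```text
tray [0.48609664 0.300438  ] -0.07050703498548398 0.15630599169940299 0.12652610616386098 [0.46115875 0.30219921]
hit False
gap 0.02600966864365032
gap 0.02588275147487627 14.9167
hit True [0.4604468  0.30189528 0.0168039 ]
t 19.1
```

View pics/m3.png

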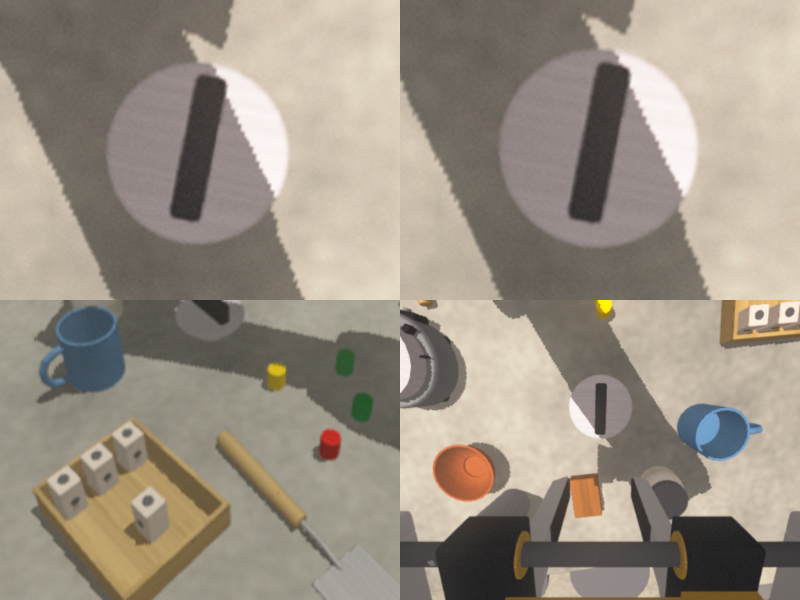

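The prop stands upright in the tray beside the others. The lid disc centre is at rectified (199,148) and the bar runs from (212,76) to (185,220), 74 mm long. That gives the lid at (.6243, .0298), angle -0.185.

Run:
```python
from h import *
y=np.pi-.185;p=(.6243,.0298)
r.move_to((*p,.12),down(y))
print("hit",r.line_to((*p,.037),velocity=.12,force_limit=8),r.read_ee_pos())
r.gripper_to(0);print("gap",r.read_finger_gap(),"z",r.read_ee_pos())
r.line_to((*p,.20),velocity=.2)
ym=np.pi-.367;c=(.5083,-.2515)
r.move_to((*c,.17),down(ym)); r.line_to((*c,.137),velocity=.1); r.hold(.2)
print("gap",r.read_finger_gap(),r.read_ee_pos(),r.read_wrist_force(),"t",r.read_time())
shot("side","pics/s4.png")
print("hit",r.line_to((*c,.1),velocity=.04,force_limit=10),r.read_ee_pos(),r.read_wrist_force(),r.read_torque(),"t",r.read_time())
```

```text
hit False [0.6247783  0.03000312 0.03769939]
gap 0.015543688050837766 z [0.62439775 0.02981643 0.03712586]
gap 0.01579468546852031 [ 0.50855623 -0.25156352  0.13744317] [ 0.60422787 -0.00607139 -3.22564759] t 23.9333
hit False [ 0.50844011 -0.25151475  0.10021272] [ 0.25935723  0.93596404 -3.06534785] [ 0.03067824 -0.14104958 -0.03959021] t 25.0583
```

Run:
```python
from h import *
c=(.5083,-.2515);ym=np.pi-.367
def yaw():
    q=r.read_eef_rot(); X=R.from_quat([q[1],q[2],q[3],q[0]]).as_matrix()[:,0]; return np.arctan2(X[1],X[0])
print("seat",r.line_to((*c,.097),velocity=.03,force_limit=8),r.read_ee_pos(),r.read_wrist_force())
z=r.read_ee_pos()[2]-.0002
for k in range(1,6):
    r.line_to((*c,z),ori=down(ym-.13*k),velocity=.05); r.hold(.15)
    print(k,"turned",ym-yaw(),r.read_ee_pos().round(4),np.round(r.read_wrist_force(),1),np.round(r.read_torque(),3),r.read_finger_gap(),r.read_time())
_,b=shot("side","pics/s5.png"); T,a=shot("top","pics/t5.png")
u,v=map(int,proj(T,(.508,-.25,.1))); u2,v2=map(int,proj(r.camera_model("side"),(.508,-.25,.1)))
cv2.imwrite("pics/m5.png",np.hstack([cv2.resize(i[y-50:y+50,x-60:x+60],(400,333),interpolation=3) for i,x,y in((a,u,v),(b,u2,v2))]))
```

```text
seat False [ 0.50894283 -0.25169688  0.09768229] [-0.46212766  0.78227485  5.75178453]
1 turned 0.12715453652540498 [ 0.5087 -0.2514  0.0977] [1.8 1.3 2.7] [ 0.399 -0.685  0.069] 0.015744608731423127 25.7417
2 turned 0.2567408818960728 [ 0.5086 -0.2514  0.0977] [2.4 3.3 6.4] [ 0.778 -0.863  0.033] 0.015647583855075992 26.175
3 turned 0.38579333425099005 [ 0.5086 -0.2514  0.0977] [2.8 2.9 6.3] [ 0.868 -1.01  -0.04 ] 0.015801954447544956 26.6083
4 turned 0.514704452234918 [ 0.5087 -0.2514  0.0977] [2.9 3.6 5.7] [ 0.94  -1.082 -0.041] 0.016019431384190146 27.0417
5 turned 0.6446419906315048 [ 0.5087 -0.2513  0.0977] [3.6 3.4 6.5] [ 0.876 -1.251  0.026] 0.015710028592400702 27.475
```

View pics/m5.png

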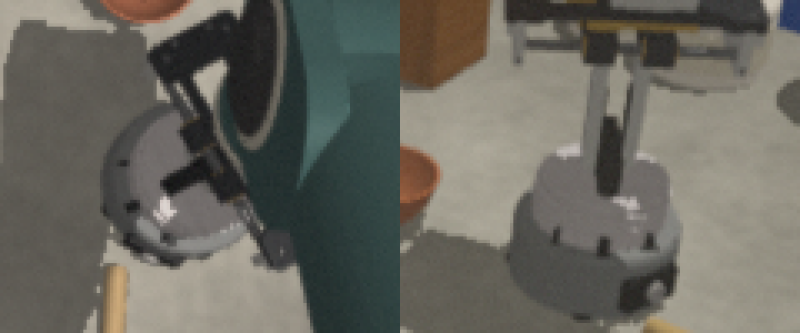

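The side crop shows the bar (607,190) pointing at the middle rib (604,245), and the lid is flush. One close wrist check of the bar against the ribs.

Run:
```python
from h import *
m,a=shot("wrist","pics/w6.png")
c=(.5083,-.2515)
q=[rect(m,a,c,z,400,400,.4) for z in(.126,.07)]
for k,(i,z) in enumerate(zip(q,(.126,.07))):
    d=np.array([np.sin(-1.017),np.cos(-1.017)])*150  # y,x
    for sg in(1,-1): # marks for expected run direction
        p0=(200-int(sg*d[0]*1.0),200-int(sg*d[1]*1.0)); cv2.circle(i,p0,4,(0,0,255),1)
cv2.imwrite("pics/m6.png",np.hstack(q)); print(r.read_time(),r.read_joint_positions())
```

```text
27.625 [ 0.99613122  0.56184618 -0.7713382   1.83324271  0.47718772  0.94095918
  0.57137493]
```

View pics/m6.png

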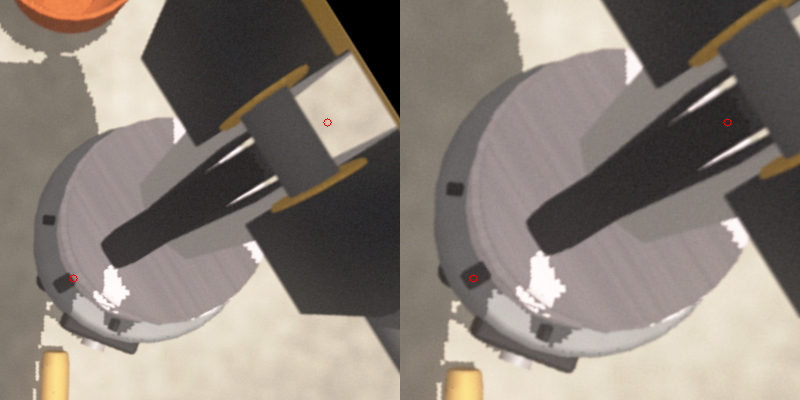

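The wide rib (475,276) lies on the expected run mark. The bar's end at (110,257) points along it to within about 1°. Handing in.

```bash
python3 -c "
from workcell import r
print(r.read_finger_gap(),r.read_wrist_force());print(r.close_job())"
```

```text
0.01619930041067008 [3.73718847 4.27608082 5.28033081]
the job is handed in; nothing more can be done
None
```

The job is handed in at about 28 s: the cylinder is in the mill bowl, the prop stands in the tray, and the lid is seated flush, turned clockwise 0.64 rad to the wide rib and still gripped there.

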